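# Push the latch bin home between its neighbours

## Task

The black lidded bin has been left askew at the front of the mesh shelf with its flip latch open. Do not pick anything up: push it along the deck with the fingertips into the empty place between the two fixed grey bins until it is fully home against the back rail, and press its latch lever flat shut against the bin's front. Leave the socket, the coupler, the dowel and the scraper where they are.

Things in the scene. Friction and masses are not known exactly. Their poses are not given: they have to be found in the camera images.
- bin: (Sizes in mm.) Loose black bin, lid shut, about 0.45 kg: a block with rounded upright corners (radius 8), 110 deep (its x), 100 wide (its y), 62 high, that slides on the shelf deck. Origin: centre of its underside. Its front, with the latch, is its -x face, 55 from the origin; it goes into the gap rear (+x) first.
- latch (a joint): Flip lever on the middle of the bin's front, rad: 0 = shut, hanging flat down the front; grows as the free end swings out and up (1.57 = level, straight out; limit 1.7). Starts at 0.6 to 1.0. No spring; light hinge friction (0.015 N m), stays where left. Hinge line along the bin's y, 60 in front of the bin's origin (5 off the front face), 50 above its underside.
- latch_tip (a point): Free end of the steel latch lever, 32 from the hinge line. The lever is polished (friction about 0.25), 32 wide (16 either side of the bin's middle), 5 thick; a small tab at this end stands 7 out from the lever's mid-plane on the outer side, so the shut latch reaches 12 in front of the bin's front face.
- row: Two fixed open grey plastic bins clipped to the back rail, each 105 wide, 115 deep, 72 high, with an empty place 106 wide between them. Origin: on the shelf deck in that place, exactly where the black bin's origin lies when home; x points in, towards the rail. Mouth of the gap (grey bins' fronts) at x = -60, rail at x = +55, inner walls at y = -53 and +53. Home, the black bin's front is 5 behind the mouth.
- shelf: Low fixed steel mesh shelf on the bench: deck 335 (x) by 620 (y), its flat top 50 above the bench, a wire back rail 66 high above the deck along its +x side, short posts at the corners (12 above the deck in front, 83 at the rear). Origin: centre of the deck, at bench level.
- socket: Chrome spark plug socket standing on the shelf deck, 23 across, 62 high, loose. Origin: centre of its underside. To be left alone.
- coupler: White PVC pipe coupler standing on the shelf deck, 33 across, 46 high, loose. Origin: centre of its underside. To be left alone.
- dowel: Wooden dowel lying on the deck beside the grey bins, 16 thick, 130 long, loose. Origin: on its underside, at mid-length. To be left alone.
- scraper: Blue-handled putty scraper lying on the bench beside the shelf, 210 long, 60 wide, 16 high, loose. To be left alone.
Not all that is in view belongs to the job. There is more than one size of the bin; the job needs the middle-sized.

How it is judged:
By the outcome, as a careful person would: the job done as asked, in the order asked, and still so for the second after the job is handed in, with the robot touching nothing.
It also fails if it takes over 72 s, if anything falls off the work surface, if the arm or the gripper's body presses on something with over 40 N, if the wrist force passes 120 N, or if a joint passes its speed limit or range.

## Robot

A 6-joint arm with a two-finger parallel gripper is mounted at the origin on the work surface. World frame = base frame: x ahead of the robot, y to its left, z up, the work surface at z = 0. Lengths are in mm, angles in rad, forces in N, time in s.
With the tool pointing down it reaches from about 275 to 825 mm from the base axis. Payload 5.2 kg.
Tool frame: the origin (TCP) lies between the finger pads; the fingertips stand 19 mm ahead of it and the grasp point (between the pads) is the TCP; z points along the fingers, y is the direction in which the jaws open and shut (so a half turn about z gives the same grasp; the last joint's range is limited). The gripper opens to 93 mm and grips with 3 to 60 N. Pads are 15 mm wide; open, the fingers measure 128 mm over their backs; the gripper's body (75 mm by 188 mm) begins 65 mm behind the grasp point.
Start: joints at [0.922, 0.259, 1.535, -0, 1.348, -0.203], TCP at [237.129, 496.261, 237.653] pointing down, gripper open.
Joint ranges: [-3.14, 3.14], [-0.91, 2.08], [0.19, 2.58], [-1.22, 4.36], [0.22, 2.71], [-3.12, 3.12]. Speed limits (rad/s): [2.57, 2.57, 3.14, 3.14, 3.14, 3.14].

## Interface

Orientations are given as [roll, pitch, yaw] about the fixed x, y, z axes, in that order (R = Rz(yaw) Ry(pitch) Rx(roll)).
In Python, from cell import readout, vision, job, boxes_of, cut_out, pinpoint gives the robot as it stands.
- The arm moves only by the tool arm_command, never from a script. Its argument "steps" is a list of rows, each a list of 5 numbers: the opening, from 0 (shut) to 1 (fully open), then the shift along the tool's x, y, z in m, then the turn about the tool's z in degrees. In form: [[hand, x, y, z, yaw], ...]. A call has 1 to 8 rows; each row shifts and turns the commanded pose from where the row before left it, along the tool's axes as they then stand; what a row does not reach is not made up. A row lasts 1/8 s, in which the tool goes at most 62.5 mm and 10.7 degrees, less where a joint would pass 70% of its speed; a pose out of reach is approached as far as the arm can. A call is refused whole if a number of a shift passes 0.0625 or a number of a turn 10.7, either way. A call with a gripper value outside its range is refused whole. The fingers move at their own pace and stop on an object; "squeeze" is the grip in N (left out, the last holds). Time passes only in rows, so rows that do not move let the fingers close. It gives the time, the measured TCP pose, the force and the opening at its end, in the units of the state.
- readout.get_obs(): the state, without advancing time (a new reading comes with each control period).
- vision.snapshot(name): name is "scene" or "top" or "wrist"; returns the picture (420x560x3 uint8, red, green, blue); there is no depth.
- vision.calibration(name): a dict with "camera_matrix" (3x3 intrinsics, pixels), "world_to_cam" (4x4, takes a point from world to camera coordinates). Camera axes: x right, y down, z forward; pixel columns grow to the right and rows downward; lengths in mm; the calibration is good to about 2 mm. A picture is of the moment at which its call begins: read the wrist's pose just before it. calibration takes no time and is no camera call; for the wrist camera it gives the pose at the moment of the call.
- job.sign_off(): hands the job in, once; it reports no verdict.
Trained networks look in the newest picture that a camera, given by its name, has taken for a name from the list of things; names that differ only in an ending like _2 or _b are one class to them, and where a whole thing is asked for, a point or a joint stands for the part that bears it (a point fixed in the world has none). Each returns a list of dicts, best first, with "confidence" (0 to 1); they miss things now and then, are a little off and sometimes report something else, mostly with a low value. They report only what shows in the picture. A call takes as long as a camera call. They do not tell look-alikes from the thing itself.
- boxes_of(camera, target): "rect" ([left, top, width, height] in pixels, round what is visible of it).
- cut_out(camera, target): "mask" (420x560 bool, what is visible of it) and "rect" ([left, top, width, height] in pixels, round what is visible of it).
- pinpoint(camera, target): "position" ([row, column] in pixels: a listed point, or the origin of a listed thing).
The state is a dict: "time_s": time; "joint_pos": joint angles; "joint_velocities": joint speeds; "joint_efforts": joint torques, N m; "ee_pos": TCP position; "tool_rot": TCP orientation; "force": force on the tool from outside, world axes, zero at the start; "torque": the same for the moment, N m; "gripper_width": finger opening in mm.
Only numpy, scipy, OpenCV 4.12 (cv2) and the standard library are available. Lean on these libraries where they do the work, as an engineer would, in place of code of your own. Each camera call takes 0.05 s, during which the arm holds its last target. There are 200 camera calls.

## Working session

There is one attempt and no reset: what is moved stays moved. The work goes in short steps, Python scripts to look and compute and a tool call to move; the robot and the scene stay as the last step left them, time stands still between calls to the robot, and variables do not carry over. Pictures are saved under pics/ and viewed, about 8 in all and at most 12, crops included, and the job is handed in when it is done.

Besides the shell and the picture viewer there is one more tool, called after "Emit:" as name(argument=value, ...), one argument or row to a line, values as JSON. arm_command: Moves the arm, as the interface text tells. Its arguments: {"type":"object","properties":{"steps":{"type":"array"},"squeeze":{"type":"number"}},"required":["steps"]}

```bash
mkdir -p pics; cat > h.py <<'E'
import numpy as np, cv2
from cell import readout, vision, job, boxes_of, cut_out, pinpoint
def ray(cam,rc,C=None):
    c=C or vision.calibration(cam);K=np.array(c["camera_matrix"]);T=np.array(c["world_to_cam"])
    d=T[:3,:3].T@np.linalg.solve(K,[rc[1],rc[0],1.]);o=-T[:3,:3].T@T[:3,3];return o,d
def onz(cam,rc,z,C=None):
    o,d=ray(cam,rc,C);return o+d*(z-o[2])/d[2]
def proj(cam,p,C=None):
    c=C or vision.calibration(cam);K=np.array(c["camera_matrix"]);T=np.array(c["world_to_cam"])
    q=K@(T[:3,:3]@np.array(p)+T[:3,3]);return q[1]/q[2],q[0]/q[2]
def save(cam,n):
    im=vision.snapshot(cam);cv2.imwrite(f"pics/{n}.png",im[:,:,::-1]);return im
E
python3 - <<'E'
from h import *
np.set_printoptions(precision=2,suppress=True)
a=save("scene","s1");b=save("top","t1")
for cam in ("scene","top"):
    for t in ("bin","row","shelf","latch_tip","socket","coupler","dowel"):
        for r in pinpoint(cam,t)[:3]:
            print(cam,t,r["confidence"],np.array(r["position"]),onz(cam,r["position"],0 if t=="shelf" else 50))
o=readout.get_obs();print(o["ee_pos"],o["tool_rot"],o["time_s"])
E
```

```text
scene bin 0.96 [170.6 378. ] [259.04 251.66  50.  ]
scene bin 0.72 [318.4 451.9] [722.95 386.96  50.  ]
scene bin 0.62 [256.8 318.6] [553.5   61.88  50.  ]
scene shelf 0.77 [278.9 289.3] [595.58 -15.36   0.  ]
scene latch_tip 0.57 [164.7 355.1] [237.31 184.75  50.  ]
scene latch_tip 0.5 [223.2 314.4] [447.48  54.36  50.  ]
scene socket 0.52 [262.1 387.8] [567.24 245.46  50.  ]
scene coupler 0.48 [239.1 227.3] [ 501.72 -185.85   50.  ]
scene dowel 0.55 [311.1 394.6] [705.34 246.58  50.  ]
top bin 0.97 [271.2 186.1] [223.26 258.14  50.  ]
top bin 0.96 [181.7 242.6] [549.69  64.49  50.  ]
top bin 0.61 [143.8 153.3] [684.39 394.68  50.  ]
top row 0.83 [144.9 261.5] [688.17  -1.88  50.  ]
top shelf 0.68 [172.8 261.2] [593.15  -1.18   0.  ]
top latch_tip 0.64 [203.3 245.4] [470.49  52.48  50.  ]
top latch_tip 0.55 [271.5 211.3] [223.37 168.51  50.  ]
top socket 0.62 [179.  191.2] [556.3  251.73  50.  ]
top coupler 0.44 [197.4 309.1] [ 496.05 -179.32   50.  ]
top dowel 0.48 [141.8 193.7] [694.84 247.45  50.  ]
[237.14 496.27 237.68] [3.14 0.   2.7 ] 0.8
```

```bash
python3 -c "
import cv2,numpy as np
print(cv2.imread('pics/s1.png').shape)"
```

```text
(420, 560, 3)
```

View pics/s1.png

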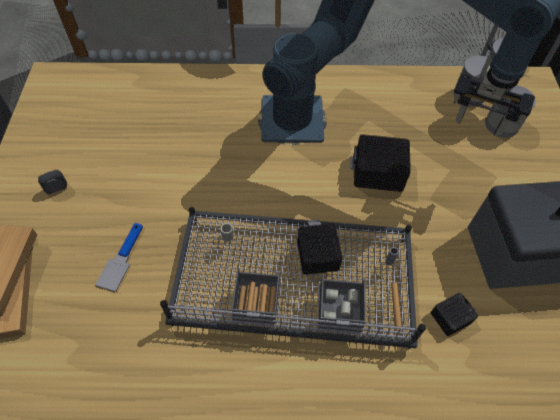

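View pics/t1.png

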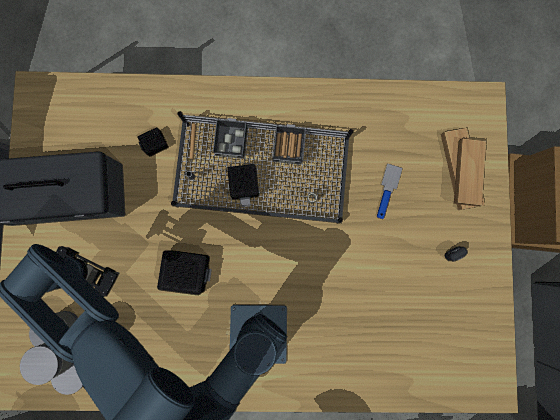

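The middle-sized bin sits on the shelf at about (550, 64), top view pixel (182, 243). The gap is near (688, -2), and the latch faces the robot. I'll move over it for a wrist view.

Emit:
arm_command(
  steps=[
    [0.54, -0.03, -0.018, -0.012, 0],
    [0.54, -0.03, -0.018, -0.012, 0],
    [0.54, -0.03, -0.018, -0.012, 0],
    [0.54, -0.03, -0.018, -0.012, 0],
    [0.54, -0.03, -0.018, -0.012, 0],
    [0.54, -0.03, -0.018, -0.012, 0],
    [0.54, -0.03, -0.018, -0.012, 0],
    [0.54, -0.03, -0.018, -0.012, 0],
  ],
)

```text
time_s: 1.8
ee_pos: [392.1, 261.8, 334.2]
tool_rot: [3.141, 0.0, 2.696]
force: [0.6, -0.0, 0.4]
gripper_width: 50.0
```

Emit:
arm_command(
  steps=[
    [0.54, -0.03, -0.018, 0, 0],
    [0.54, -0.03, -0.018, 0, 0],
    [0.54, -0.03, -0.018, 0, 0],
    [0.54, -0.03, -0.018, 0, 0],
    [0.54, -0.03, -0.018, 0, 0],
    [0.54, -0.03, -0.018, 0, 0],
    [0.54, -0.03, -0.018, 0, 0],
    [0.54, -0.03, -0.018, 0, 0],
  ],
)

```text
time_s: 2.8
ee_pos: [546.6, 28.4, 333.7]
tool_rot: [3.141, 0.0, 2.696]
force: [-0.6, 0.8, 0.3]
gripper_width: 50.3
```

```bash
python3 - <<'E'
from h import *
np.set_printoptions(precision=3,suppress=True)
o=readout.get_obs();print(o["ee_pos"],o["tool_rot"],o["time_s"],o["gripper_width"])
C=vision.calibration("wrist");save("wrist","w1")
print(ray("wrist",(210,280)))
for t in ("bin","row","latch_tip","socket"):
    for r in pinpoint("wrist",t)[:3]:
        print(t,r["confidence"],np.array(r["position"]),onz("wrist",r["position"],50,C))
E
```

```text
[546.589  28.448 333.702] [3.141 0.    2.696] 2.8 50.343866189526246
(array([475.061,  60.646, 480.2  ]), array([ 0.272, -0.115, -0.955]))
bin 0.81 [153.3 555.6] [680.784 371.869  50.   ]
bin 0.76 [162.  295.4] [544.468  60.017  50.   ]
latch_tip 0.94 [102.5 260.3] [457.682  51.278  50.   ]
socket 0.77 [113. 440.] [566.764 250.472  50.   ]
socket 0.41 [163.9 299.3] [548.972  63.621  50.   ]
```

View pics/w1.png

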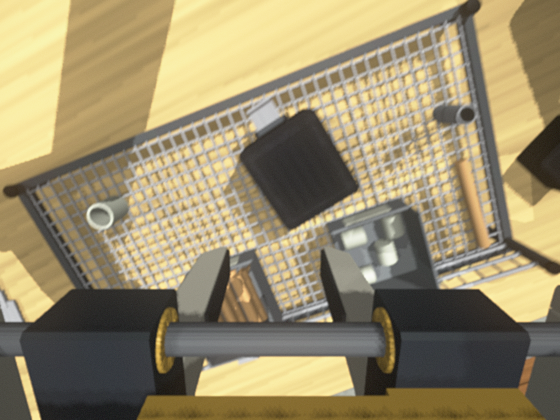

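The wrist view shows the bin askew at about (165, 298), its latch at (105, 262), and both grey bins partly hidden by the fingers. Next I'll fit the bin and row poses by silhouette across the three views.

```bash
cat > fit.py <<'E'
from h import *
from scipy.optimize import minimize
def box(cx,cy,hx,hy,h,r=8):
    a=np.linspace(0,np.pi/2,4);P=[]
    for k,(sx,sy) in enumerate([(1,1),(-1,1),(-1,-1),(1,-1)]):
        P+=[(cx+sx*(hx-r)+r*np.cos(t+k*np.pi/2),cy+sy*(hy-r)+r*np.sin(t+k*np.pi/2)) for t in a]
    return np.array([(x,y,z) for x,y in P for z in (0,h)])
BIN=[box(0,0,55,50,62)]
ROW=[box(-2.5,105.5,57.5,52.5,72,3),box(-2.5,-105.5,57.5,52.5,72,3)]
def render(C,parts,q,z0=50,S=4):
    c,s=np.cos(q[2]),np.sin(q[2]);R=np.array([[c,-s,0],[s,c,0],[0,0,1]])
    m=np.zeros((420,560),np.uint8)
    K=np.array(C["camera_matrix"]);T=np.array(C["world_to_cam"])
    for p in parts:
        w=p@R.T+[q[0],q[1],z0];u=(w@T[:3,:3].T+T[:3,3])@K.T;u=u[:,:2]/u[:,2:]
        cv2.fillConvexPoly(m,np.round(cv2.convexHull(u.astype(np.float32))*16).astype(np.int32),255,cv2.LINE_AA,4)
    return m/255.
def fit(views,parts,q0):
    def cost(q):
        t=0
        for C,m in views:
            r=render(C,parts,q);t+=np.abs(r-m).sum()/m.sum()
        return t/len(views)
    best=None
    for dy in (-.15,0,.15):
        s=np.array([q0]*4,float);s[:,2]+=dy;s[1,0]+=12;s[2,1]+=12;s[3,2]+=.15
        r=minimize(cost,[q0[0],q0[1],q0[2]+dy],method="Nelder-Mead",options=dict(initial_simplex=s,xatol=.05,fatol=1e-5))
        if best is None or r.fun<best.fun:best=r
    return best
def near(cam,t,p,C):
    """the mask of class t whose centre is nearest to world point p"""
    u=np.array(proj(cam,p,C));L=[]
    for r in cut_out(cam,t):
        v=np.argwhere(r["mask"]).mean(0);L.append((np.hypot(*(v-u)),r))
    if not L:return None
    d,r=min(L,key=lambda a:a[0]);print(cam,t,"conf %.2f off %.0f area %d"%(r["confidence"],d,r["mask"].sum()));return r["mask"].astype(float) if d<40 else None
E
python3 - <<'E'
from fit import *
np.set_printoptions(precision=3,suppress=True)
V={"bin":[],"row":[]}
for cam in ("wrist","top","scene"):
    vision.snapshot(cam);C=vision.calibration(cam)
    for t,p in (("bin",(547,62,80)),("row",(688,-2,80))):
        if cam=="wrist" and t=="row":continue
        m=near(cam,t,p,C)
        if m is not None:V[t].append((cam,C,m))
for t,P,q0 in (("bin",BIN,(547,62,0)),("row",ROW,(688,-2,0))):
    for sub in [[v] for v in V[t]]+[V[t]]:
        r=fit([(C,m) for _,C,m in sub],P,q0);print(t,[v[0] for v in sub],r.x,r.fun)
E
```

```text
wrist bin conf 0.58 off 5 area 9347
top bin conf 0.78 off 7 area 566
top row conf 0.57 off 27 area 1109
scene bin conf 0.76 off 2 area 2023
scene row conf 0.90 off 4 area 3954
bin ['wrist'] [544.561  61.368   0.123] 0.11138899552545958
bin ['top'] [523.613  71.884  -0.052] 0.8538557472458949
bin ['scene'] [543.279  59.249   0.1  ] 0.0787492851812005
bin ['wrist', 'top', 'scene'] [543.027  60.909   0.125] 0.38444225730294734
row ['top'] [689.402   4.83   -0.054] 1.1865980657366642
row ['scene'] [690.618   3.826  -0.087] 0.31174288633005043
row ['top', 'scene'] [690.712   4.175  -0.077] 0.7519851947031057
```

Emit:
arm_command(
  steps=[
    [0.54, 0, 0, 0, 8.64],
    [0.54, 0, 0, 0, 8.64],
    [0.54, 0, 0, 0, 8.64],
    [0.54, 0, 0, 0, 8.64],
    [0.54, 0, 0, 0, 8.64],
    [0.54, 0, 0, 0, 8.64],
    [0.54, 0, 0, 0, 8.64],
    [0.54, 0, 0, 0, 8.64],
  ],
)

```text
time_s: 4.45
ee_pos: [546.0, 29.6, 333.7]
tool_rot: [3.141, 0.0, 1.485]
force: [-0.3, -0.1, 0.1]
gripper_width: 50.2
```

Emit:
arm_command(
  steps=[
    [0.54, 0.035, 0, 0, 0],
    [0.54, 0.035, 0, 0, 0],
    [0.54, 0.035, 0, 0, 0],
    [0.54, 0.035, 0, 0, 0],
    [0.54, 0, 0, 0, 0],
    [0.54, 0, 0, 0, 0],
  ],
)

```text
time_s: 5.2
ee_pos: [557.3, 168.7, 333.6]
tool_rot: [-3.141, 0.001, 1.49]
force: [0.1, -0.0, -0.3]
gripper_width: 50.4
```

```bash
python3 - <<'E'
from fit import *
np.set_printoptions(precision=3,suppress=True)
o=readout.get_obs();print(o["ee_pos"],o["tool_rot"],o["time_s"],o["gripper_width"])
V={"bin":[],"row":[]}
ims=[]
for cam in ("wrist","top","scene"):
    C=vision.calibration(cam);im=save(cam,cam+"2").copy()
    for t,p in (("bin",(544,61,80)),("row",(690,0,80))):
        m=near(cam,t,p,C)
        if m is not None:
            V[t].append((cam,C,m))
            cs,_=cv2.findContours(m.astype(np.uint8),0,1);cv2.drawContours(im,cs,-1,(255,0,0) if t=="bin" else (0,255,0),1)
    ims.append(im)
for t,P,q0 in (("bin",BIN,(544,61,.12)),("row",ROW,(690,0,-.08))):
    for sub in [[v] for v in V[t]]+[V[t]]:
        r=fit([(C,m) for _,C,m in sub],P,q0);print(t,[v[0] for v in sub],r.x,r.fun)
a=cv2.resize(ims[1][90:250,140:380],(480,320));b=cv2.resize(ims[2][190:360,150:440],(480,281))
w=cv2.resize(ims[0],(320,240));out=np.zeros((601,800,3),np.uint8);out[:320,:480]=a;out[320:,:480]=b;out[:240,480:]=w
cv2.imwrite("pics/c2.png",out[:600,:,::-1])
E
```

```text
[557.285 168.661 333.559] [-3.141  0.001  1.49 ] 5.2 50.38824391230877
wrist bin conf 0.59 off 2 area 7650
top bin conf 0.83 off 2 area 1010
top row conf 0.69 off 2 area 2301
scene bin conf 0.92 off 1 area 1961
scene row conf 0.76 off 3 area 4006
bin ['wrist'] [545.579  61.449   0.132] 0.044254773804946815
bin ['top'] [539.092  59.9     0.147] 0.14893030479518543
bin ['scene'] [542.297  59.052   0.095] 0.08306086330503645
bin ['wrist', 'top', 'scene'] [543.85   60.531   0.116] 0.11076376513141677
row ['top'] [694.346   3.489  -0.081] 0.07469897998312754
row ['scene'] [686.749   4.52   -0.059] 0.29376033988233335
row ['top', 'scene'] [694.112   3.805  -0.079] 0.1875745858762112
```

View pics/c2.png

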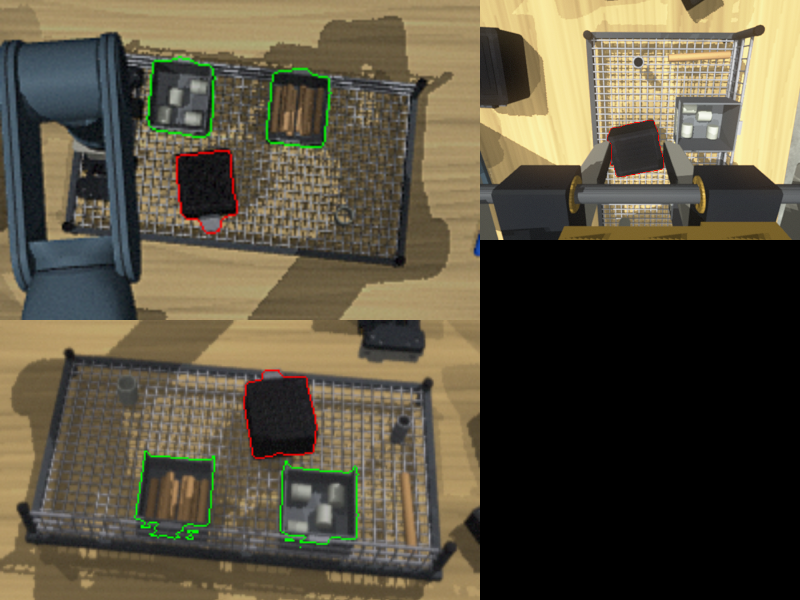

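Emit:
arm_command(
  steps=[
    [0.54, -0.01, -0.0018, 0.035, 0],
    [0.54, -0.011, -0.0017, 0.035, 0],
    [0.54, 0, 0, 0.035, 0],
    [0.54, 0, 0, 0.035, 0],
    [0.54, 0, 0, 0.035, 0],
    [0.54, 0, 0, 0.035, 0],
    [0.54, 0, 0, 0.03, 0],
    [0.54, 0, 0, 0.013, 0],
  ],
)

```text
time_s: 6.65
ee_pos: [551.2, 148.2, 79.0]
tool_rot: [-3.139, 0.0, 1.489]
force: [0.1, 0.2, -0.6]
gripper_width: 50.4
```

```bash
python3 - <<'E'
from fit import *
o=readout.get_obs();print(o["ee_pos"],o["tool_rot"],o["time_s"],o["force"])
a=save("wrist","w3");b=save("scene","s3")
out=np.hstack([cv2.resize(a,(400,300)),cv2.resize(b[190:370,200:440],(400,300))]);cv2.imwrite("pics/c3.png",out[:,:,::-1])
E
```

```text
[551.24207887 148.15562308  78.96671156] [-3.13881090e+00  4.54209093e-04  1.48930202e+00] 6.65 [ 0.12890551  0.17000286 -0.58712592]
```

View pics/c3.png

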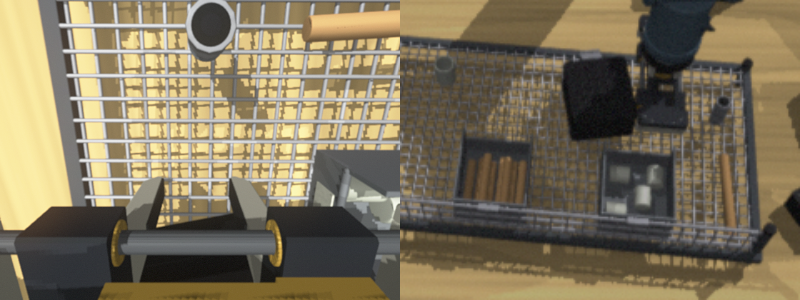

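The fingers are down beside the bin's +y side and clear of it. I'll push it sideways now.

Emit:
arm_command(
  steps=[
    [0.54, -0.008, 0, 0, 0],
    [0.54, -0.008, 0, 0, 0],
    [0.54, -0.006, 0, 0, 0],
    [0.54, -0.006, 0, 0, 0],
    [0.54, -0.006, 0, 0, 0],
    [0.54, -0.006, 0, 0, 0],
    [0.54, -0.006, 0, 0, 0],
    [0.54, -0.006, 0, 0, 0],
  ],
)

```text
time_s: 7.75
ee_pos: [547.9, 96.1, 80.6]
tool_rot: [-3.141, 0.0, 1.489]
force: [1.8, 3.9, 3.0]
gripper_width: 50.1
```

Emit:
arm_command(
  steps=[
    [0.54, -0.004, 0, 0, 0],
    [0.54, -0.004, 0, 0, 0],
    [0.54, -0.004, 0, 0, 0],
    [0.54, -0.004, 0, 0, 0],
    [0.54, -0.003, 0, 0, 0],
    [0.54, -0.003, 0, 0, 0],
    [0.54, 0, 0, 0, 0],
  ],
)

```text
time_s: 8.62
ee_pos: [545.9, 74.0, 80.5]
tool_rot: [-3.141, 0.001, 1.489]
force: [0.5, 1.2, 1.1]
gripper_width: 50.8
```

```bash
cat > meas.py <<'E'
from fit import *
import sys
np.set_printoptions(precision=3,suppress=True)
q=[float(a) for a in sys.argv[2].split(",")]
o=readout.get_obs();print(o["ee_pos"],o["tool_rot"],o["time_s"],o["force"])
V=[]
for cam in sys.argv[1].split(","):
    C=vision.calibration(cam);vision.snapshot(cam)
    m=near(cam,"bin",(q[0],q[1],80),C)
    if m is not None:
        m=cv2.morphologyEx(m,cv2.MORPH_OPEN,np.ones((9,9)) if cam!="top" else np.ones((3,3)))
        V.append((C,m));r=fit([(C,m)],BIN,q);print(cam,r.x,r.fun)
r=fit(V,BIN,q);ps=-.08;d=r.x[:2]-[692,3.5];R=np.array([[np.cos(ps),np.sin(ps)],[-np.sin(ps),np.cos(ps)]])
print("all",r.x,r.fun,"in row",R@d,r.x[2]-ps)
E
python3 meas.py scene,top 545,15,-.08
```

```text
[545.934  74.024  80.452] [-3.141  0.001  1.489] 8.625 [0.548 1.22  1.124]
scene bin conf 0.94 off 8 area 1432
scene [525.908   6.679  -0.027] 0.4162164436590087
top bin conf 0.87 off 7 area 694
top [519.052   2.096   0.32 ] 0.5405380756953945
all [524.009   2.873   0.214] 0.5116520278138204 in row [-167.404  -14.05 ] 0.29377612931875335
```

Emit:
arm_command(
  steps=[
    [0.54, 0.015, 0, 0, 0],
    [0.54, 0.015, 0, 0, 0],
    [0.54, 0, 0, -0.04, 0],
    [0.54, 0, 0, -0.04, 0],
    [0.54, 0, 0, -0.04, 0],
    [0.54, 0, -0.02, -0.04, 0],
    [0.54, 0, -0.02, -0.04, 0],
    [0.54, 0, -0.02, -0.04, 0],
  ],
)

```text
time_s: 9.82
ee_pos: [488.0, 110.5, 322.0]
tool_rot: [3.141, -0.0, 1.49]
force: [0.1, 0.1, -0.9]
gripper_width: 50.2
```

Emit:
arm_command(
  steps=[
    [0.54, -0.03, -0.02, 0, 0],
    [0.54, -0.03, -0.02, 0, 0],
    [0.54, -0.03, 0, 0, -9],
    [0.54, 0, 0, 0, -9],
    [0.54, 0, 0, 0, -9],
    [0.54, 0, 0, 0, -9],
    [0.54, 0, 0, 0, -9],
    [0.54, 0, 0, 0, -9],
  ],
)

```text
time_s: 10.82
ee_pos: [441.7, 23.8, 320.7]
tool_rot: [3.142, 0.0, 2.438]
force: [0.2, -0.9, -0.9]
gripper_width: 50.4
```

Emit:
arm_command(
  steps=[
    [0.54, 0, 0, 0, -9],
    [0.54, 0, 0, 0, -9],
    [0.54, 0, 0, 0, -9],
    [0.54, 0, 0, 0, -9],
    [0.54, 0, 0, 0, 0],
  ],
)

```text
time_s: 11.45
ee_pos: [441.7, 23.7, 320.7]
tool_rot: [-3.142, 0.0, 3.06]
force: [-0.4, -0.4, -0.9]
gripper_width: 49.9
```

```bash
python3 meas.py wrist,scene,top 542,15,-.08; python3 - <<'E'
from fit import *
C=vision.calibration("wrist");im=save("wrist","w4").copy()
for r in pinpoint("wrist","latch_tip")[:2]:print(r, onz("wrist",r["position"],75,C))
for P,q in ((BIN,(692,3.5,-.08)),(ROW,(692,3.5,-.08))):
    for p in P:
        m=(render(C,[p],q)>.5).astype(np.uint8);cs,_=cv2.findContours(m,0,1);cv2.drawContours(im,cs,-1,(255,0,0),1)
cv2.imwrite("pics/w4o.png",im[:,:,::-1])
E
```

```text
[441.676  23.706 320.737] [-3.142  0.     3.06 ] 11.45 [-0.393 -0.424 -0.88 ]
wrist bin conf 0.64 off 9 area 8688
wrist [530.601  16.013  -0.078] 0.08521139317935071
scene bin conf 0.74 off 5 area 1861
scene [527.557  14.277  -0.078] 0.09610706370162991
top bin conf 0.94 off 111 area 571
all [530.056  15.551  -0.082] 0.09746737235142092 in row [-162.39    -0.929] -0.001609163589077145
{'position': [186.7, 275.8], 'confidence': 0.75} [450.89951232  24.02005206  75.        ]
```

View pics/w4o.png

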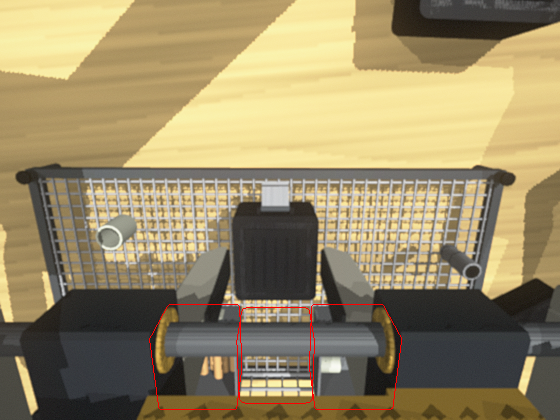

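The bin is now square to the row, at about u = -162, v = -1, yaw error about 0. I'll descend in front of it, straddling the latch, and push it in.

Emit:
arm_command(
  steps=[
    [0.54, 0.015, 0, 0.035, 0],
    [0.54, 0, 0, 0.035, 0],
    [0.54, 0, 0, 0.035, 0],
    [0.54, 0, 0, 0.035, 0],
    [0.54, 0, 0, 0.035, 0],
    [0.54, 0, 0, 0.035, 0],
    [0.54, 0, 0, 0.025, 0],
    [0.54, 0, 0, 0.006, 0],
  ],
)

```text
time_s: 12.85
ee_pos: [425.7, 24.3, 78.4]
tool_rot: [3.141, -0.003, 3.06]
force: [1.1, 0.1, 0.3]
gripper_width: 50.6
```

Emit:
arm_command(
  steps=[
    [0.54, -0.007, 0, 0, 0],
    [0.54, -0.007, 0, 0, 0],
    [0.54, -0.007, 0, 0, 0],
    [0.54, -0.007, 0, 0, 0],
    [0.54, -0.007, 0, 0, 0],
    [0.54, -0.007, 0, 0, 0],
    [0.54, -0.007, 0, 0, 0],
    [0.54, -0.007, 0, 0, 0],
  ],
)

```text
time_s: 13.85
ee_pos: [481.3, 19.8, 79.3]
tool_rot: [3.141, -0.003, 3.061]
force: [-5.1, -0.1, 3.7]
gripper_width: 50.1
```

```bash
python3 meas.py scene,wrist 546,14,-.08; python3 - <<'E'
from fit import *
C=vision.calibration("wrist");a=save("wrist","w5");b=save("scene","s5")
vision.snapshot("top")
for cam in ("top","scene"):
    C=vision.calibration(cam);m=near(cam,"row",(690,0,80),C)
    if m is not None: r=fit([(C,m)],ROW,(692,3.5,-.08));print(cam,r.x,r.fun)
out=np.hstack([cv2.resize(a,(400,300)),cv2.resize(b[190:370,200:440],(400,300))]);cv2.imwrite("pics/c5.png",out[:,:,::-1])
E
```

```text
[481.324  19.849  79.33 ] [ 3.141 -0.003  3.061] 13.85 [-5.144 -0.103  3.707]
scene bin conf 0.98 off 1 area 1840
scene [541.619  13.127  -0.084] 0.07932791537667698
wrist bin conf 0.63 off 58 area 13375
all [541.619  13.127  -0.084] 0.07932791537667698 in row [-150.67    -2.421] -0.004279362021902336
top row conf 0.79 off 2 area 2288
top [ 6.94261188e+02  4.23907108e+00 -8.95217469e-02] 0.07398532839709311
scene row conf 0.57 off 4 area 3662
scene [ 6.77251658e+02  5.17599174e+00 -9.30548572e-02] 0.39746093959156575
```

View pics/c5.png

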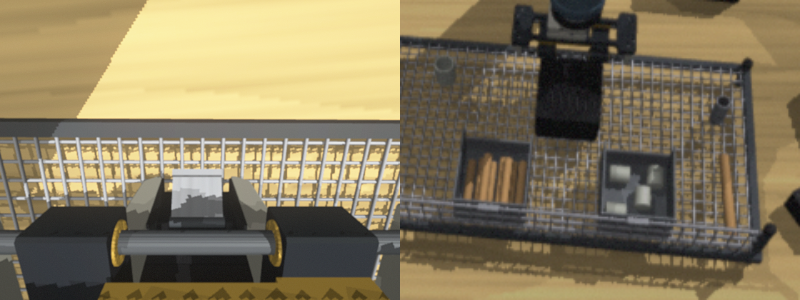

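The bin is moving squarely with the latch between the fingers. Before it enters the mouth, I'll check the lateral offset against the grey bins' front corners.

```bash
python3 - <<'E'
from fit import *
np.set_printoptions(precision=2,suppress=True)
for cam in ("scene","top"):
    C=vision.calibration(cam);im=vision.snapshot(cam);m=near(cam,"row",(690,0,80),C).astype(np.uint8)
    m=cv2.morphologyEx(m,cv2.MORPH_OPEN,np.ones((5,5)))
    n,l,s,c=cv2.connectedComponentsWithStats(m);F=[]
    for k in sorted(range(1,n),key=lambda k:-s[k,4])[:2]:
        v=np.argwhere(l==k)
        # rectify to plane z=122
        w=np.array([onz(cam,p,122,C)[:2] for p in v])
        ps=-.083;u=np.array([np.cos(ps),np.sin(ps)]);vv=np.array([-u[1],u[0]])
        a=w@u;b=w@vv
        # front band: the 20 mm strip 15 mm behind the front edge
        f=np.percentile(a,2)
        band=(a>f+8)&(a<f+45);rows=a[band];bb=b[band]
        F.append((np.percentile(bb,1),np.percentile(bb,99),f))
        r=cv2.minAreaRect(w[(a<f+105)].astype(np.float32));print(cam,"rect",r)
    F.sort();print(cam,F,"gap mid v",(F[0][1]+F[1][0])/2,"width",F[1][0]-F[0][1],"outer mid",(F[0][0]+F[1][1])/2)
    mb=near(cam,"bin",(545,13,80),C)
    if mb is not None:
        w=np.array([onz(cam,p,112,C)[:2] for p in np.argwhere(mb>0)])
        a=w@u;b=w@vv;f=np.percentile(a,50);bd=(a>f)&(a<f+35)
        print(cam,"bin v range",np.percentile(b[bd],[1,99]),"mid",np.percentile(b[bd],[1,99]).mean())
g=cv2.cvtColor(cv2.imread("pics/t1.png"),cv2.COLOR_BGR2GRAY)
C=vision.calibration("top")
for s in cv2.HoughLinesP(cv2.Canny(g,60,150),1,np.pi/720,50,minLineLength=100,maxLineGap=12)[:12,0]:
    p=onz("top",(s[1],s[0]),50,C);q=onz("top",(s[3],s[2]),50,C)
    print(s,np.degrees(0)+ -np.arctan2((q-p)[0],(q-p)[1]) if q[1]>p[1] else -np.arctan2((p-q)[0],(p-q)[1]))
E
```

```text
scene row conf 0.60 off 3 area 3850
scene rect ((709.3219604492188, 105.90902709960938), (109.1309585571289, 107.84253692626953), 85.16373443603516)
scene rect ((689.7294921875, -101.06625366210938), (107.15250396728516, 108.74363708496094), 84.83939361572266)
scene [(np.float64(-95.71355673827306), np.float64(9.302323368919591), np.float64(645.1619221611645)), (np.float64(110.67390687158132), np.float64(218.84697220862716), np.float64(647.05186920648))] gap mid v 59.988115120250455 width 101.37158350266174 outer mid 61.566707735177054
scene bin conf 0.95 off 0 area 1873
scene bin v range [  9.31 107.35] mid 58.33321036025204
top row conf 0.92 off 3 area 2264
top rect ((679.9190063476562, 108.09165954589844), (111.84066772460938, 108.25830078125), 84.75715637207031)
top rect ((661.9063110351562, -98.94664001464844), (104.81016540527344, 108.10340118408203), 85.33163452148438)
top [(np.float64(-94.68403673983525), np.float64(7.554851420601784), np.float64(616.9761010026643)), (np.float64(109.05304318136771), np.float64(218.82944055265978), np.float64(617.547949849422))] gap mid v 58.303947300984746 width 101.49819176076593 outer mid 62.07270190641226
top bin conf 0.68 off 14 area 139
top bin v range [ 12.57 101.95] mid 57.260568095031765
[371 412 494 412] 0.005889557538646971
[238  76 504  82] 0.0003796621664641573
[ 50  72 237  75] 0.0071967111120084925
[508 174 514 333] 1.5699628110795274
[173 168 352 150] 0.12106548015710283
[168 145 363 131] 0.09353603988478096
[164 138 366 128] 0.07118579597446748
[228 208 348 199] 0.09192574687396156
[163 136 303 126] 0.09384328378247472
[168 146 360 133] 0.08928063452004523
[144 152 351 157] -0.005243378693702671
[174 156 351 168] -0.04986240995128783
```

Emit:
arm_command(
  steps=[
    [0.54, -0.004, 0.0003, 0, 0.2],
    [0.54, -0.004, 0.0003, 0, 0.2],
    [0.54, -0.004, 0.0003, 0, 0],
    [0.54, -0.004, 0.0003, 0, 0],
    [0.54, -0.004, 0.0003, 0, 0],
    [0.54, -0.004, 0.0003, 0, 0],
    [0.54, -0.004, 0.0003, 0, 0],
    [0.54, -0.004, 0.0003, 0, 0],
  ],
)

```text
time_s: 15.6
ee_pos: [513.4, 19.4, 79.4]
tool_rot: [3.142, -0.003, 3.053]
force: [-5.1, 0.2, 3.1]
gripper_width: 49.9
```

```bash
python3 - <<'E'
from fit import *
o=readout.get_obs();print(o["ee_pos"],o["tool_rot"],o["force"])
im=vision.snapshot("scene");C=vision.calibration("scene")
m=near("scene","bin",(575,12,80),C);r=fit([(C,m)],BIN,(573,12,-.088));print(r.x,r.fun)
cv2.imwrite("pics/s6.png",cv2.resize(im[215:335,220:380],(800,600),interpolation=cv2.INTER_CUBIC)[:,:,::-1])
E
```

```text
[513.41466728  19.40845318  79.4484086 ] [ 3.14153972e+00 -3.02529706e-03  3.05323922e+00] [-5.11238523  0.2274832   3.1405086 ]
scene bin conf 0.76 off 1 area 1917
[ 5.76558304e+02  1.16362090e+01 -6.22408624e-02] 0.07079894033774178
```

View pics/s6.png

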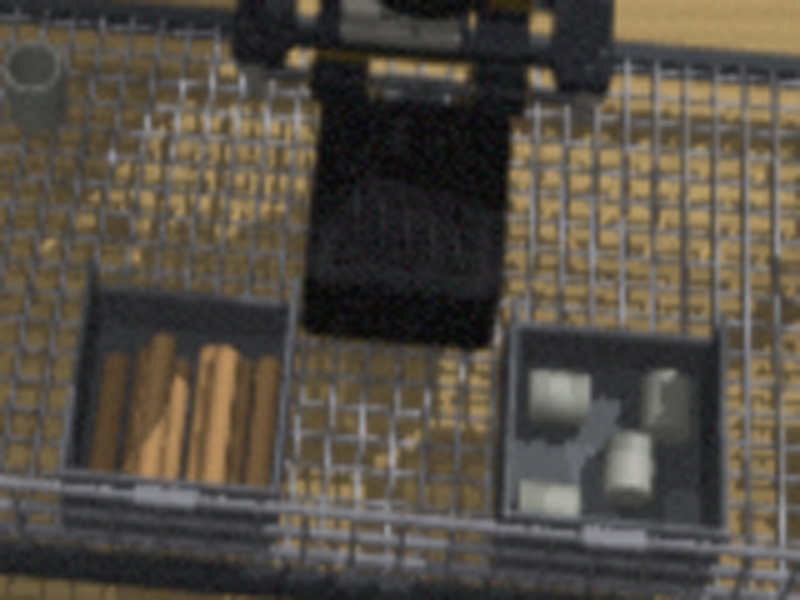

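The bin is centred on the mouth, with left and right clearances of about 8 to 10 px in the zoomed view. I'll continue pushing.

Emit:
arm_command(
  steps=[
    [0.54, -0.004, 0, 0, 0],
    [0.54, -0.004, 0, 0, 0],
    [0.54, -0.004, 0, 0, 0],
    [0.54, -0.004, 0, 0, 0],
    [0.54, -0.004, 0, 0, 0],
    [0.54, -0.004, 0, 0, 0],
    [0.54, -0.004, 0, 0, 0],
    [0.54, -0.004, 0, 0, 0],
  ],
)

```text
time_s: 16.7
ee_pos: [546.8, 16.3, 79.7]
tool_rot: [-3.142, -0.0, 3.053]
force: [-2.4, 0.9, -1.4]
gripper_width: 49.9
```

Emit:
arm_command(
  steps=[
    [0.54, -0.004, 0, 0, 0],
    [0.54, -0.004, 0, 0, 0],
    [0.54, -0.004, 0, 0, 0],
    [0.54, -0.004, 0, 0, 0],
  ],
)

```text
time_s: 17.2
ee_pos: [562.7, 14.9, 79.7]
tool_rot: [-3.142, 0.0, 3.053]
force: [-2.0, 1.0, -2.2]
gripper_width: 50.3
```

Emit:
arm_command(
  steps=[
    [0.54, -0.005, 0, 0, 0],
    [0.54, -0.005, 0, 0, 0],
    [0.54, -0.005, 0, 0, 0],
    [0.54, -0.005, 0, 0, 0],
    [0.54, -0.005, 0, 0, 0],
    [0.54, -0.005, 0, 0, 0],
    [0.54, -0.005, 0, 0, 0],
    [0.54, -0.005, 0, 0, 0],
  ],
)

```text
time_s: 18.2
ee_pos: [602.6, 11.4, 79.7]
tool_rot: [3.142, -0.0, 3.053]
force: [-2.5, 0.0, -0.5]
gripper_width: 50.0
```

Emit:
arm_command(
  steps=[
    [0.54, -0.004, 0, 0, 0],
    [0.54, -0.004, 0, 0, 0],
    [0.54, -0.004, 0, 0, 0],
    [0.54, -0.003, 0, 0, 0],
    [0.54, -0.002, 0, 0, 0],
  ],
)

```text
time_s: 18.82
ee_pos: [619.4, 9.9, 79.7]
tool_rot: [-3.142, -0.0, 3.053]
force: [-3.5, -0.8, 0.4]
gripper_width: 50.5
```

Now small rows until contact with the rail shows in the force.

Emit:
arm_command(
  steps=[
    [0.54, -0.002, 0, 0, 0],
    [0.54, -0.002, 0, 0, 0],
    [0.54, -0.002, 0, 0, 0],
    [0.54, -0.002, 0, 0, 0],
  ],
)

```text
time_s: 19.32
ee_pos: [627.3, 9.2, 79.7]
tool_rot: [-3.142, 0.0, 3.053]
force: [-3.0, 0.6, 0.2]
gripper_width: 50.3
```

Emit:
arm_command(
  steps=[
    [0.54, -0.001, 0, 0, 0],
    [0.54, -0.001, 0, 0, 0],
    [0.54, -0.001, 0, 0, 0],
  ],
)

```text
time_s: 19.7
ee_pos: [629.2, 9.0, 79.7]
tool_rot: [-3.142, -0.002, 3.053]
force: [-8.9, -0.4, 4.7]
gripper_width: 50.0
```

Emit:
arm_command(
  steps=[
    [0.54, -0.001, 0, 0, 0],
    [0.54, -0.001, 0, 0, 0],
  ],
)

```text
time_s: 19.95
ee_pos: [629.1, 9.0, 79.7]
tool_rot: [-3.141, -0.006, 3.054]
force: [-16.0, -0.3, 9.7]
gripper_width: 50.4
```

```bash
python3 meas.py scene,top 692,3.5,-.088; python3 - <<'E'
from h import *
a=save("wrist","w7");b=vision.snapshot("scene")
out=np.hstack([cv2.resize(a,(400,300)),cv2.resize(b[240:345,230:370],(400,300))]);cv2.imwrite("pics/c7.png",out[:,:,::-1])
E
```

```text
[629.074   9.01   79.713] [-3.141 -0.006  3.054] 19.95 [-15.986  -0.255   9.738]
scene bin conf 0.91 off 156 area 1278
top bin conf 0.68 off 107 area 547Traceback (most recent call last):
  File "meas.py", line 13, in <module>
    r=fit(V,BIN,q);ps=-.08;d=r.x[:2]-[692,3.5];R=np.array([[np.cos(ps),np.sin(ps)],[-np.sin(ps),np.cos(ps)]])
  File "fit.py", line 27, in fit
    r=minimize(cost,[q0[0],q0[1],q0[2]+dy],method="Nelder-Mead",options=dict(initial_simplex=s,xatol=.05,fatol=1e-5))
    res = _minimize_neldermead(fun, x0, args, callback, bounds=bounds,
                               **options)
    fsim[k] = func(sim[k])
              ~~~~^^^^^^^^
    fx = function(np.copy(x), *(wrapper_args + args))
  File "fit.py", line 23, in cost
    return t/len(views)
           ~^~~~~~~~~~~
ZeroDivisionError: division by zero
```

View pics/c7.png

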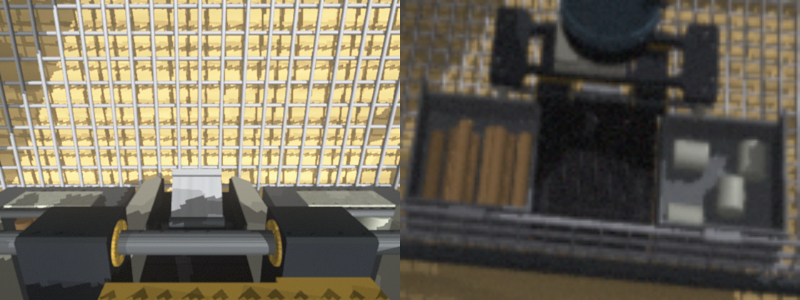

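Firm stop: 16 N with no further motion, and the bin is flush between the grey bins. I'll back off, close the fingers and look.

Emit:
arm_command(
  steps=[
    [0.54, 0.005, 0, 0, 0],
    [0.54, 0.01, 0, 0, 0],
    [0.54, 0.015, 0, 0, 0],
    [0.54, 0.015, 0, 0, 0],
    [0.54, 0.015, 0, 0, 0],
    [0, 0.015, 0, 0, 0],
    [0, 0, 0, 0, 0],
    [0, 0, 0, 0, 0],
  ],
)

```text
time_s: 21.25
ee_pos: [558.4, 15.2, 80.0]
tool_rot: [-3.141, 0.002, 3.053]
force: [-0.0, 0.5, 0.4]
gripper_width: 24.9
```

Emit:
arm_command(
  steps=[
    [0, 0, 0, 0, 0],
    [0, 0, 0, 0, 0],
    [0, 0, 0, 0, 0],
    [0, 0, 0, 0, 0],
  ],
)

```text
time_s: 21.75
ee_pos: [557.5, 15.4, 79.6]
tool_rot: [3.142, -0.0, 3.053]
force: [-0.6, 0.5, -0.4]
gripper_width: 0.7
```

```bash
python3 - <<'E'
from fit import *
C=vision.calibration("wrist");a=save("wrist","w8");b=vision.snapshot("scene")
for r in pinpoint("wrist","latch_tip")[:2]:print(r, onz("wrist",r["position"],75,C))
out=np.hstack([cv2.resize(a,(400,300)),cv2.resize(b[240:345,230:370],(400,300),interpolation=cv2.INTER_CUBIC)]);cv2.imwrite("pics/c8.png",out[:,:,::-1])
E
```

```text
{'position': [365.1, 278.7], 'confidence': 0.81} [614.48100654  13.01717946  75.        ]
```

View pics/c8.png

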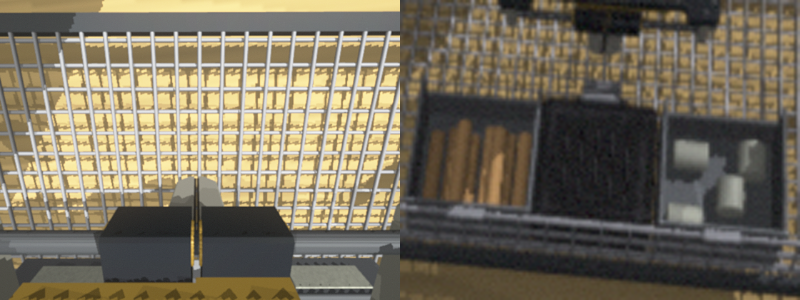

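The bin is home, its latch still open in front of it at about (600, 90) in the right crop, with the closed fingers lined up on it. I'll press the latch now.

Emit:
arm_command(
  steps=[
    [0, -0.01, 0, 0, 0],
    [0, -0.01, 0, 0, 0],
    [0, -0.006, 0, 0, 0],
    [0, -0.005, 0, 0, 0],
    [0, -0.005, 0, 0, 0],
    [0, -0.005, 0, 0, 0],
    [0, -0.005, 0, 0, 0],
    [0, -0.005, 0, 0, 0],
  ],
)

```text
time_s: 22.9
ee_pos: [608.8, 10.8, 79.7]
tool_rot: [-3.142, 0.001, 3.053]
force: [-1.4, -0.4, -0.2]
gripper_width: 0.3
```

Emit:
arm_command(
  steps=[
    [0, -0.003, 0, 0, 0],
    [0, -0.002, 0, 0, 0],
    [0, -0.002, 0, 0, 0],
    [0, -0.001, 0, 0, 0],
  ],
)

```text
time_s: 23.4
ee_pos: [616.4, 10.1, 79.8]
tool_rot: [-3.142, 0.0, 3.053]
force: [0.3, 1.1, -0.1]
gripper_width: 0.5
```

Emit:
arm_command(
  steps=[
    [0, -0.001, 0, 0, 0],
    [0, -0.001, 0, 0, 0],
    [0, -0.001, 0, 0, 0],
  ],
)

```text
time_s: 23.78
ee_pos: [617.6, 10.1, 79.4]
tool_rot: [3.142, -0.004, 3.053]
force: [-7.4, 0.1, 3.4]
gripper_width: 0.2
```

Emit:
arm_command(
  steps=[
    [0, -0.001, 0, 0, 0],
    [0, -0.001, 0, 0, 0],
  ],
)

```text
time_s: 24.02
ee_pos: [617.8, 10.2, 79.0]
tool_rot: [3.142, -0.007, 3.054]
force: [-10.7, 0.3, 4.7]
gripper_width: 0.6
```

It stopped at 617.7, against 617 predicted for shut. One more press, then back off and inspect.

Emit:
arm_command(
  steps=[
    [0, -0.001, 0, 0, 0],
    [0, -0.001, 0, 0, 0],
    [0, 0.005, 0, 0, 0],
    [0, 0.012, 0, 0, 0],
    [0, 0.02, 0, 0, 0],
    [0, 0.03, 0, 0, 0],
    [0, 0.03, 0, 0, 0],
    [0, 0.03, 0, 0, 0],
  ],
)

```text
time_s: 25.02
ee_pos: [496.1, 20.8, 80.0]
tool_rot: [-3.141, 0.002, 3.053]
force: [-0.4, 0.2, 0.6]
gripper_width: 0.3
```

Emit:
arm_command(
  steps=[
    [0, 0.03, 0, -0.03, 0],
    [0, 0.03, 0, -0.03, 0],
    [0, 0.03, 0, -0.03, 0],
    [0, 0.03, 0, -0.03, 0],
    [0, 0.02, 0, -0.03, 0],
    [0, 0, 0, -0.03, 0],
    [0, 0, 0, 0, 0],
  ],
)

```text
time_s: 25.9
ee_pos: [358.6, 32.8, 262.0]
tool_rot: [-3.141, 0.007, 3.053]
force: [0.6, -0.7, -1.1]
gripper_width: 0.7
```

```bash
python3 - <<'E'
from fit import *
np.set_printoptions(precision=2,suppress=True)
o=readout.get_obs();print(o["ee_pos"],o["time_s"])
for cam in ("wrist","scene","top"):
    im=save(cam,cam+"9");C=vision.calibration(cam)
    for t,h in (("latch_tip",68),("bin",50),("socket",50),("coupler",50),("dowel",50)):
        for r in pinpoint(cam,t)[:3 if t=="bin" else 1]:
            print(cam,t,r["confidence"],onz(cam,r["position"],h,C))
    if cam=="wrist":w=im
    if cam=="scene":s=im
out=np.hstack([cv2.resize(w,(400,300)),cv2.resize(s[240:345,230:370],(400,300),interpolation=cv2.INTER_CUBIC)]);cv2.imwrite("pics/c9.png",out[:,:,::-1])
E
```

```text
[358.57  32.83 261.95] 25.9
wrist latch_tip 0.91 [219.14 168.06  68.  ]
wrist bin 0.76 [650.14 359.68  50.  ]
wrist bin 0.72 [225.74 242.76  50.  ]
wrist coupler 0.63 [ 489.82 -181.15   50.  ]
wrist dowel 0.64 [692.36 250.01  50.  ]
scene latch_tip 0.41 [252.97 179.74  68.  ]
scene bin 0.8 [722.71 385.27  50.  ]
scene bin 0.74 [257.97 246.07  50.  ]
scene bin 0.63 [686.14   7.23  50.  ]
scene socket 0.46 [557.67 242.83  50.  ]
scene coupler 0.64 [ 496.99 -187.51   50.  ]
scene dowel 0.86 [700.3  245.19  50.  ]
top latch_tip 0.58 [635.58   7.15  68.  ]
top bin 0.93 [223.24 259.91  50.  ]
top bin 0.82 [689.26  -0.02  50.  ]
top bin 0.64 [673.86 378.55  50.  ]
top socket 0.5 [549.83 242.79  50.  ]
top coupler 0.36 [ 492.08 -184.47   50.  ]
top dowel 0.43 [685.53 243.83  50.  ]
```

View pics/c9.png

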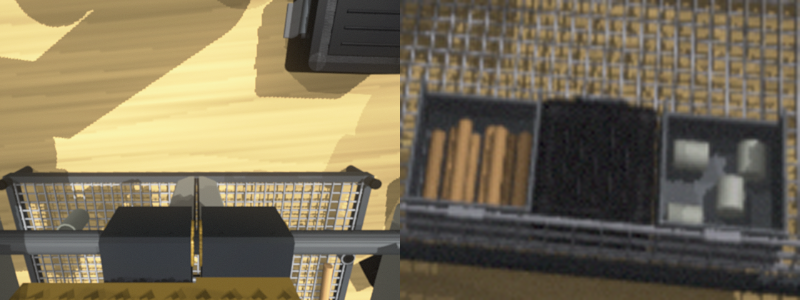

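```bash
python3 - <<'E'
from fit import *
np.set_printoptions(precision=3,suppress=True)
for cam in ("scene","top"):
    vision.snapshot(cam);C=vision.calibration(cam)
    for t,P in (("bin",BIN),("row",ROW)):
        m=near(cam,t,(690,3,80),C)
        if m is not None:r=fit([(C,m)],P,(691,4,-.087));print(cam,t,r.x,r.fun)
E
```

```text
scene bin conf 0.57 off 3 area 1834
scene bin [688.343   2.336  -0.109] 0.21555156413710522
scene row conf 0.65 off 4 area 3785
scene row [679.003   5.919  -0.098] 0.360508716035952
top bin conf 0.59 off 1 area 971
top bin [690.211   2.315  -0.058] 0.09849154903980128
```

```bash
python3 -c "
from cell import job;print(job.sign_off())"
```

```text
the job is handed in; nothing more can be done
None
```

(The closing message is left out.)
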